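Make up a stitching kit and a clamping kit for a resist-dyeing class

ROBOT

A 6-joint arm with a two-finger parallel gripper is mounted at the origin on the work surface. World frame = base frame: x ahead of the robot, y to its left, z up, the work surface at z = 0. Lengths are in m, angles in rad, forces in N, time in s.
With the tool pointing down it reaches from about 0.35 to 0.975 m from the base axis. Payload 4.9 kg.
Tool frame: the origin (TCP) lies on the mounting face of the last link; the fingertips stand 173 mm ahead of it and the grasp point (between the pads) lies 155 mm ahead of it; x points along the fingers, z is the direction in which the jaws open and shut, and the axes are right-handed (so a half turn about x gives the same grasp; the last joint's range is limited). The gripper opens to 85 mm and grips with 20 to 120 N. Pads are 22 mm wide; open, the fingers measure 114 mm over their backs; the gripper's body (76 mm by 85 mm) begins 54 mm behind the grasp point. The pads swing forward as they close: fully open they stand 13 mm farther back than shut.
Start: joints at [-1.301, 0.053, 1.613, -0, 1.476, -0.119], TCP at [0.237, -0.578, 0.405] pointing down, gripper open.
Joint ranges: [-3.01, 3.01], [-1.01, 2.22], [0.06, 2.58], [-1.02, 4.17], [0.09, 2.62], [-3.14, 3.14]. Speed limits (rad/s): [2.57, 2.57, 3.14, 3.14, 3.14, 3.14].

INTERFACE

Orientations are given as a unit quaternion [w, x, y, z].
In Python, from bench import env gives the robot as it stands.
- The arm moves only by the tool play_rows, never from a script. Its argument "rows" is a list of rows, each a list of 3 entries, a list of its own where there are three numbers: the opening, from 0 (shut) to 1 (fully open), then the shift along the tool's x, y, z in cm, then the turn, a rotation vector about the tool's x, y, z in rad. A call has 1 to 12 rows; each row is the pose to reach, as a shift and turn from the pose commanded when the call began, along the tool's axes at that moment; what a row does not reach only later rows make up. A row lasts 1/8 s, in which the tool goes at most 62.5 mm and 10.7 degrees, less where a joint would pass 70% of its speed; a pose out of reach is approached as far as the arm can. A call with a gripper value outside its range is refused whole. The fingers move at their own pace and stop on an object; "grip_force" is the grip in N (left out, the last holds). Time passes only in rows, so rows that repeat a pose let the fingers close. It gives the time, the measured TCP pose, the force and the opening at its end, in the units of the state.
- env.get_obs(): the state, without advancing time (a new reading comes with each control period).
- env.read_camera(name): name is "scene" or "top" or "wrist"; returns the picture (400x640x3 uint8, blue, green, red); there is no depth.
- env.camera_info(name): a dict with "fx", "fy", "cx", "cy" (pixels), "k1" (the pictures are not rectified: a ray, as slopes to the right and down, at radius r is drawn at 1 + k1 r^2 times it, then the intrinsics apply), "camera_from_world" (4x4, takes a point from world to camera coordinates). Camera axes: x right, y up, looking along -z (the intrinsics and any distortion apply to the point x, -y, -z); pixel columns grow to the right and rows downward; lengths in m; the calibration is good to about 2 mm. A picture is of the moment at which its call begins: read the wrist's pose just before it. camera_info takes no time and is no camera call; for the wrist camera it gives the pose at the moment of the call.
- env.sign_off(): hands the job in, once; it reports no verdict.
The state is a dict: "time": time; "joints": joint angles; "qd": joint speeds; "effort": joint torques, N m; "eef_pos": TCP position; "orientation": TCP orientation; "contact_force": force on the tool from outside, world axes, zero at the start; "wrist_torque": the same for the moment, N m; "grip_width": finger opening in m.
Only numpy, scipy, OpenCV 4.12 (cv2) and the standard library are available. Lean on these libraries where they do the work, as an engineer would, in place of code of your own. Each camera call takes 0.05 s, during which the arm holds its last target. There are 200 camera calls.

TASK

Make up the two kits for the dyeing class from the stock on the table, each thing lying flat or standing upright down in its pocket. The black tray is the stitching kit: stand the spool of red thread in the square pocket and lay the green-lidded needle tin in the long pocket. The white tray is the clamping kit: put the two square boards in the square pocket, one squarely on top of the other (either way round), and lay the spring clamp in the long pocket; leave the blue spool, the round board and the dye jar where they stand.

Things in the scene. Friction and masses are not known exactly. Their poses are not given: they have to be found in the camera images.
- tray_black: black plastic kit tray, 144 (x) x 184 (y) x 9 mm, fixed. Origin: centre of its underside, z up. Two open pockets sunk 6 mm into its flat deck (floors 3 mm above the table): square, 66 x 66 mm, centred at x 0, y +46 mm; long, 120 (x) x 62 (y) mm, centred at x 0, y -48 mm. Fingers gripping a thing 8 mm or more above its underside clear the deck. Stitching kit: red spool, needle tin.
- tray_white: white plastic kit tray, 144 (x) x 184 (y) x 9 mm, fixed. Origin: centre of its underside, z up. Two open pockets sunk 6 mm into its flat deck (floors 3 mm above the table): square, 66 x 66 mm, centred at x 0, y +46 mm; long, 120 (x) x 62 (y) mm, centred at x 0, y -48 mm. Fingers gripping a thing 8 mm or more above its underside clear the deck. Clamping kit: two square boards, clamp.
- spool_red: spool of red thread with white end discs, standing upright: diameter 37 mm, height 50 mm, about 45 g. Origin: centre of its underside, z up along its axis. Grip it across its diameter.
- needle_tin: flat steel needle tin with a green lid, shut and not to be opened, 90 (x) x 36 (y) x 20 (z) mm, lying flat, about 60 g. Origin: centre of its underside; x along its length, z up. Grip it across its 36 mm width; either end may point either way.
- clamp: black spring clamp with orange jaw tips and grips, shut, lying on its side, 101 (x) x 43 (y) x 20 (z) mm, about 70 g. Origin: under its pivot, on the underside, near the centre of mass; z up, jaws at +x (to 51 mm), spread grips at -x (to -50 mm). Grip it at the origin across y: the cheeks there are flat, 26 mm apart, from x -17 to +17 mm. It may point either way in its pocket.
- board_pale: square plywood clamping board, 50 x 50 x 20 mm, lying flat, about 40 g, pale bare wood. Origin: centre of its underside; z up, x and y square to its edges. One of the matched pair; either board may be the lower.
- board_stained: square plywood clamping board, 50 x 50 x 20 mm, lying flat, about 40 g, stained blue all over from use. Origin: centre of its underside; z up, x and y square to its edges. One of the matched pair; either board may be the lower.
- spool_blue: spool of dark blue thread with white end discs, standing upright: diameter 37 mm, height 50 mm, about 45 g. Origin: centre of its underside, z up along its axis. Not wanted: leave it.
- round_board: round plywood board of another set, pale wood, diameter 60 mm, 20 mm thick, lying flat. Origin: centre of its underside, z up. Not wanted: leave it.
- dye_jar: white jar with a dark blue band and a yellow lid, closed, diameter 50 mm, 56 mm high, upright. Origin: centre of its underside, z up. Not wanted: leave it.
There are look-alikes about, which are no part of the job. What is shaped like the board_pale but orange or pink is not meant.

How it is judged:
By the outcome, as a careful person would: the job done as asked, in the order asked, and still so for the second after the job is handed in, with the robot touching nothing.
It also fails if it takes over 141 s, if anything falls off the work surface, if the arm or the gripper's body presses on something with over 40 N, if the wrist force passes 120 N, or if a joint passes its speed limit or range.

## Working session

There is one attempt and no reset: what is moved stays moved. The work goes in short steps, Python scripts to look and compute and a tool call to move; the robot and the scene stay as the last step left them, time stands still between calls to the robot, and variables do not carry over. Pictures are saved under pics/ and viewed, about 12 in all and at most 16, crops included, and the job is handed in when it is done.

Besides the shell and the picture viewer there is one more tool, called after "Call:" as name(argument=value, ...), one argument or row to a line, values as JSON. play_rows: Moves the arm, as the interface text tells. Its arguments: {"type":"object","properties":{"rows":{"type":"array"},"grip_force":{"type":"number"}},"required":["rows"]}

```bash
ls; mkdir -p pics; python3 - <<'E'
from bench import env
import cv2
o=env.get_obs(); print(o)
for n in ("scene","top"):
    i=env.camera_info(n); print(n,i)
    cv2.imwrite(f"pics/{n}0.png",env.read_camera(n))
E
```

```text
pics
{'time': 0.0, 'joints': array([-1.30096914e+00,  5.33536251e-02,  1.61430271e+00,  5.68485951e-06,
        1.47595790e+00, -1.18961850e-01]), 'qd': array([-3.90043960e-04,  8.05828586e-04, -7.11918457e-04,  2.93100503e-04,
        1.03733048e-03, -9.33898658e-05]), 'effort': array([ 7.38995241e-04, -3.93690526e+01, -3.70172310e+01,  4.92860852e-05,
        7.07619387e-03, -4.45878044e-06]), 'eef_pos': array([ 0.23686891, -0.57808693,  0.40345944]), 'orientation': array([ 0.5866275 ,  0.39446351,  0.58770899, -0.39352873]), 'contact_force': array([ 0.17766459, -0.20573409,  0.39572528]), 'wrist_torque': array([ 0.00306879,  0.01832047, -0.03828118]), 'grip_width': 0.08524220435806296}
scene {'fx': 397.29721498141487, 'fy': 397.29721498141487, 'cx': 328.56965308885714, 'cy': 199.86346612328856, 'k1': -0.014319206144436656, 'camera_from_world': array([[-0.06549682,  0.99777118, -0.0127606 ,  0.0486305 ],
       [-0.70988747, -0.03760452,  0.70331052,  0.38972621],
       [ 0.70126311,  0.05512319,  0.71076823, -1.34892912],
       [ 0.        ,  0.        ,  0.        ,  1.        ]])}
top {'fx': 462.7709613863056, 'fy': 462.7709613863056, 'cx': 319.0115130912542, 'cy': 196.5575635000153, 'k1': 0.0013884081260591796, 'camera_from_world': array([[-0.00516029, -0.99976717, -0.02095161,  0.02442245],
       [ 0.99546409, -0.00712624,  0.09487076, -0.59916128],
       [-0.09499797, -0.02036701,  0.99526909, -1.07199696],
       [ 0.        ,  0.        ,  0.        ,  1.        ]])}
```

View pics/top0.png

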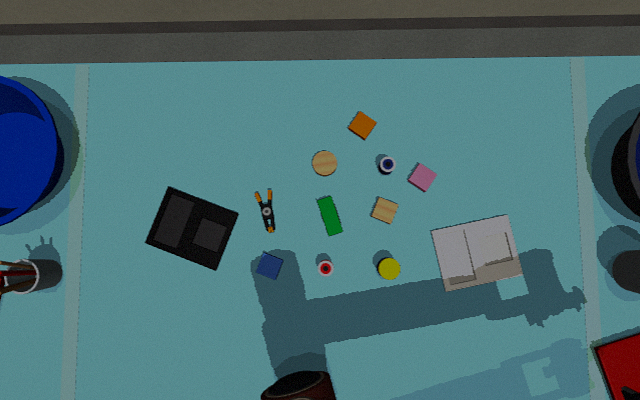

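View pics/scene0.png

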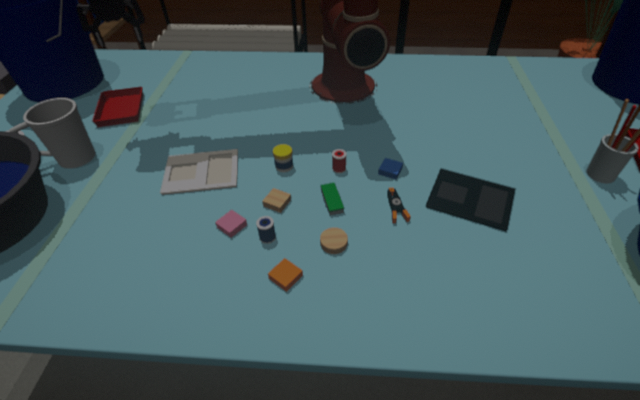

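The top view shows these pixels:
- Black tray about (192,228), white tray (476,252).
- Red spool (326,268), with the blue spool (387,164) as its look-alike.
- Tin (329,215), clamp (266,210).
- Pale board (384,210). Its look-alikes are the round board (324,163), orange square (362,125) and pink square (422,177).
- Stained board (269,265), jar (389,268).

I'll check these in an enlarged crop.

```bash
python3 - <<'E'
import cv2
a=cv2.imread("pics/top0.png")
b=cv2.resize(a[150:300,140:340],None,fx=4,fy=4,interpolation=cv2.INTER_CUBIC)
c=cv2.resize(a[150:300,335:535],None,fx=4,fy=4,interpolation=cv2.INTER_CUBIC)
f=lambda x:(255*(x/255.)**.6).astype('uint8')
cv2.imwrite("pics/cL.png",f(b));cv2.imwrite("pics/cR.png",f(c))
E
```

```text
(no output)
```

View pics/cL.png

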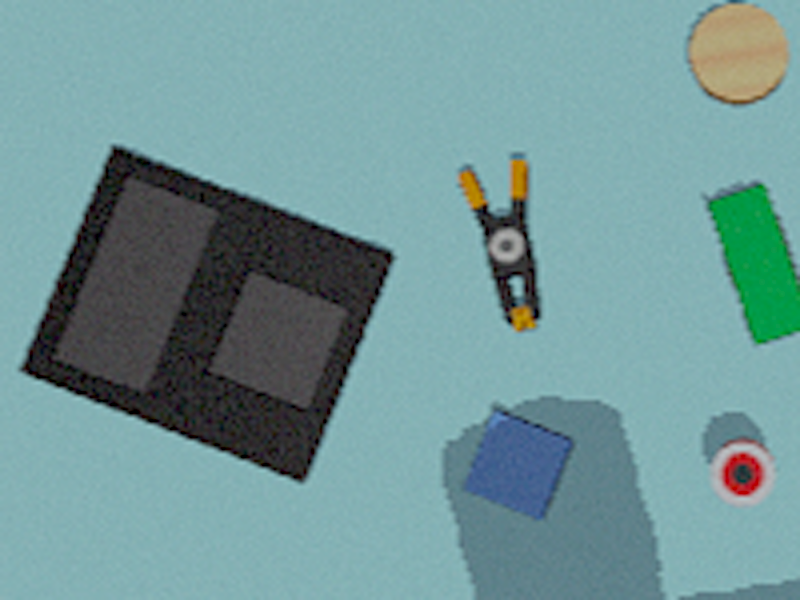

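View pics/cR.png

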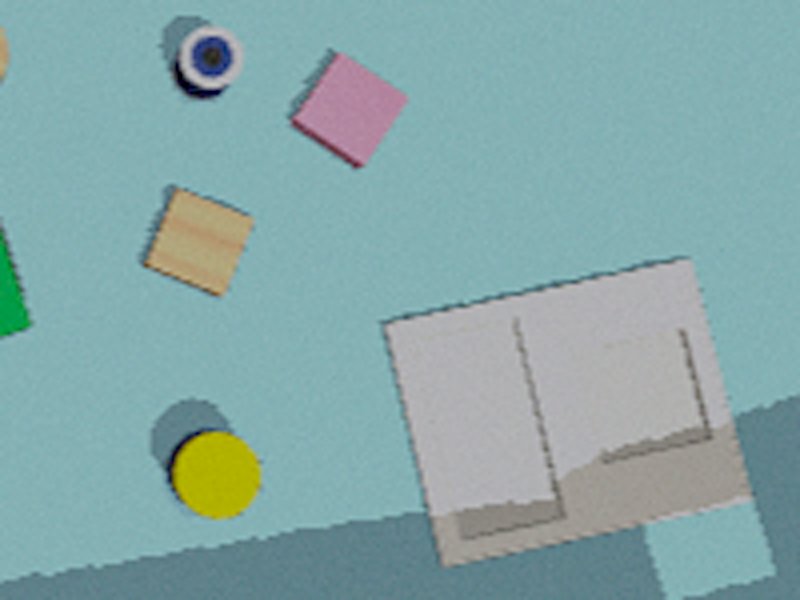

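The choices hold: in the left crop the red spool is at (743,472) with red thread, the stained board at (518,463), the clamp pivot at (506,245) and the green tin at (760,262). In the right crop the pale wood square is at (199,241); the pink square, blue spool and jar stay put. Both trays are clear. Next I turn these into world poses.

```bash
cat > h.py <<'E'
import numpy as np, cv2, sys
from scipy.spatial.transform import Rotation as R
from bench import env
def p2w(n,px,z,info=None):
    i=info or env.camera_info(n); px=np.atleast_2d(px).astype(float)
    K=np.array([[i['fx'],0,i['cx']],[0,i['fy'],i['cy']],[0,0,1]])
    u=cv2.undistortPoints(px[:,None],K,np.array([i['k1'],0,0,0,0]))[:,0]
    T=i['camera_from_world']; c=-T[:3,:3].T@T[:3,3]
    d=np.c_[u[:,0],-u[:,1],-np.ones(len(u))]@T[:3,:3]
    return (c+d*((np.asarray(z)-c[2])/d[:,2])[:,None])
def go(x,y,z,a):
    """shift (cm) and turn to bring TCP to x,y,z with jaw axis at yaw a (mod pi)"""
    o=env.get_obs(); Rm=R.from_quat(o['orientation'],scalar_first=True)
    best=None
    for k in (0,np.pi):
        Z=np.array([np.cos(a+k),np.sin(a+k),0]);X=np.array([0,0,-1.])
        Rt=R.from_matrix(np.c_[X,np.cross(Z,X),Z]); v=(Rm.inv()*Rt).as_rotvec()
        if best is None or np.linalg.norm(v)<np.linalg.norm(best): best=v
    s=Rm.inv().apply(np.array([x,y,z])-o['eef_pos'])*100
    print('shift',s.round(2),'turn',best.round(3),'t',round(o['time'],2),'j6',o['joints'][5].round(2))
    print(' up 10cm:',(Rm.inv().apply([0,0,.1])*100).round(2))
E
python3 - <<'E'
from h import *
L=lambda p:np.array([140,150])+(np.array(p)+.5)/4-.5
Q=lambda p:np.array([335,150])+(np.array(p)+.5)/4-.5
def rect(n,px,z):
    w=p2w('top',px,np.full(len(px),z)); e=np.diff(np.r_[w,w[:1]],axis=0)[:,:2]
    a=np.degrees(np.arctan2(e[:,1],e[:,0]))
    print(n,'c',w.mean(0)[:2].round(4),'sides mm',(1e3*np.hypot(*e.T)).round(0),'ang',a.round(1))
rect('black',L([(115,147),(393,255),(303,481),(22,369)]),.009)
rect('bl long',L([(130,178),(218,210),(148,390),(52,360)]),.003)
rect('bl sq',L([(252,272),(350,310),(308,409),(210,370)]),.003)
rect('white',Q([(385,323),(690,258),(750,503),(445,567)]),.009)
rect('stained',L([(497,407),(572,440),(543,519),(464,488)]),.02)
rect('pale',Q([(176,187),(253,217),(220,296),(145,266)]),.02)
rect('tin',L([(709,200),(764,183),(812,327),(758,343)]),.02)
for n,p,z in (('red',L((743,472)),.05),('clamp piv',L((506,245)),.02),('jaw',L((522,320)),.015),('grips',L((494,165)),.02),('jar',Q((217,475)),.056),('blue',Q((211,57)),.05)):
    print(n,p2w('top',p,z).round(4))
o=env.get_obs();print(R.from_quat(o['orientation'],scalar_first=True).as_matrix().round(3))
i=env.camera_info('wrist');print(i['fx'],(-i['camera_from_world'][:3,:3].T@i['camera_from_world'][:3,3]).round(3))
E
```

```text
black c [0.5278 0.3299] sides mm [184. 145. 185. 145.] ang [-111.4  158.8   68.5  -21.5]
bl long c [0.5453 0.3754] sides mm [ 58. 116.  62. 120.] ang [-110.2  159.7   72.7  -22.1]
bl sq c [0.5108 0.2873] sides mm [65. 65. 65. 64.] ang [-111.3  157.5   68.4  -22.4]
white c [ 0.4647 -0.3524] sides mm [186. 148. 184. 147.] ang [ -78.3 -168.8  101.5   12.2]
stained c [0.437  0.1394] sides mm [49. 49. 50. 51.] ang [-113.7  159.7   68.7  -22.1]
pale c [ 0.5669 -0.1345] sides mm [49. 51. 48. 51.] ang [-111.9  156.4   67.7  -22.2]
tin c [ 0.5548 -0.0046] sides mm [34. 91. 33. 90.] ang [ -73.2 -162.1  106.1   18.6]
red [[0.4331 0.0065 0.05  ]]
clamp piv [[0.5666 0.1478 0.02  ]]
jaw [[0.5218 0.1386 0.015 ]]
grips [[0.6148 0.1554 0.02  ]]
jar [[ 0.4312 -0.1382  0.056 ]]
blue [[ 0.673  -0.1402  0.05  ]]
[[-0.001  0.925  0.379]
 [ 0.002  0.379 -0.925]
 [-1.     0.    -0.002]]
302.21116620103726 [ 0.31  -0.548  0.372]
```

```bash
python3 -c "
from h import *
go(.433,.0065,.33,np.radians(-67.7))"
```

```text
shift [  7.45  40.31 -46.65] turn [-0.    -0.002 -0.   ] t 0.1 j6 -0.12
 up 10cm: [-10.     0.    -0.02]
```

Call:
play_rows(
  rows=[
    [1, [7.4, 40.3, -46.6], [0, 0, 0]],
    [1, [7.4, 40.3, -46.6], [0, 0, 0]],
    [1, [7.4, 40.3, -46.6], [0, 0, 0]],
    [1, [7.4, 40.3, -46.6], [0, 0, 0]],
    [1, [7.4, 40.3, -46.6], [0, 0, 0]],
    [1, [7.4, 40.3, -46.6], [0, 0, 0]],
    [1, [7.4, 40.3, -46.6], [0, 0, 0]],
    [1, [7.4, 40.3, -46.6], [0, 0, 0]],
    [1, [7.4, 40.3, -46.6], [0, 0, 0]],
    [1, [7.4, 40.3, -46.6], [0, 0, 0]],
    [1, [7.4, 40.3, -46.6], [0, 0, 0]],
    [1, [7.4, 40.3, -46.6], [0, 0, 0]],
  ],
  grip_force=30,
)

```text
time: 1.6
eef_pos: [0.433, 0.0058, 0.3304]
orientation: [0.587, 0.393, 0.588, -0.394]
contact_force: [0.5, -1.0, -0.6]
grip_width: 0.0855
```

```bash
python3 - <<'E'
from h import *
i=env.camera_info('wrist'); a=env.read_camera('wrist'); np.save('w1.npy',i,allow_pickle=True)
cv2.imwrite('pics/w1.png',(255*(a/255.)**.7).astype('uint8'))
go(.433,.0065,.195,np.radians(-67.7))
E
```

```text
shift [13.56  0.05 -0.13] turn [-0.001  0.     0.   ] t 1.65 j6 1.02
 up 10cm: [-10.  -0.   0.]
```

View pics/w1.png

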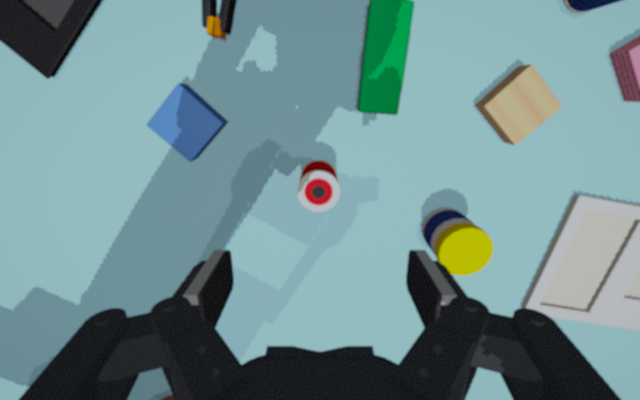

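Spool top at (319,192), stained board near (187,122), pale board near (518,104). I cross-check these against the top camera.

```bash
python3 - <<'E'
from h import *
i=np.load('w1.npy',allow_pickle=True).item()
for n,p,z in (('red',(319,192),.05),('jar',(465,249),.056),('st',(180,84),.02),('st',(226,122),.02),('st',(193,160),.02),('st',(147,124),.02),('wh corner',(526,303),.009),('wh corner',(578,194),.009),('blk corner',(51,76),.009),('padL tip',(211,252),0.17)): print(n,p2w('',p,z,i).round(4))
E
```

```text
red [[0.4314 0.0054 0.05  ]]
jar [[ 0.4331 -0.1364  0.056 ]]
st [[0.4679 0.1513 0.02  ]]
st [[0.452  0.1047 0.02  ]]
st [[0.4067 0.1233 0.02  ]]
st [[0.4232 0.1706 0.02  ]]
wh corner [[ 0.3849 -0.2715  0.009 ]]
wh corner [[ 0.5169 -0.2441  0.009 ]]
blk corner [[0.4291 0.2658 0.009 ]]
padL tip [[0.4198 0.0566 0.17  ]]
```

Call:
play_rows(
  rows=[
    [1, [5, 0, -0.1], [0, 0, 0]],
    [1, [9, 0, -0.1], [0, 0, 0]],
    [1, [12, 0, -0.1], [0, 0, 0]],
    [1, [13.5, 0, -0.1], [0, 0, 0]],
    [1, [13.5, 0, -0.1], [0, 0, 0]],
  ],
)

```text
time: 2.28
eef_pos: [0.4325, 0.0057, 0.1952]
orientation: [0.586, 0.394, 0.587, -0.395]
contact_force: [-0.5, -0.6, 1.1]
grip_width: 0.0855
```

Call:
play_rows(
  rows=[
    [1, [1.2, 0, 0], [0, 0, 0]],
    [0.3, [1.2, 0, 0], [0, 0, 0]],
    [0.2, [1.2, 0, 0], [0, 0, 0]],
    [0.2, [1.2, 0, 0], [0, 0, 0]],
    [0.2, [1.2, 0, 0], [0, 0, 0]],
    [0.2, [1.2, 0, 0], [0, 0, 0]],
    [0.2, [1.2, 0, 0], [0, 0, 0]],
    [0.2, [1.2, 0, 0], [0, 0, 0]],
  ],
  grip_force=30,
)

```text
time: 3.28
eef_pos: [0.4331, 0.0066, 0.1842]
orientation: [0.587, 0.394, 0.587, -0.394]
contact_force: [-1.7, 1.5, 5.2]
grip_width: 0.0353
```

```bash
python3 - <<'E'
from h import *
a=env.read_camera('wrist'); cv2.imwrite('pics/w2.png',(255*(a/255.)**.7).astype('uint8'))
go(.511,.287,.30,np.radians(-67.7)); print(env.get_obs()['grip_width'])
E
```

```text
shift [-11.56  17.84 -22.99] turn [-0.     0.    -0.001] t 3.33 j6 1.02
 up 10cm: [-10.     0.01   0.  ]
0.03538225933608038
```

View pics/w2.png

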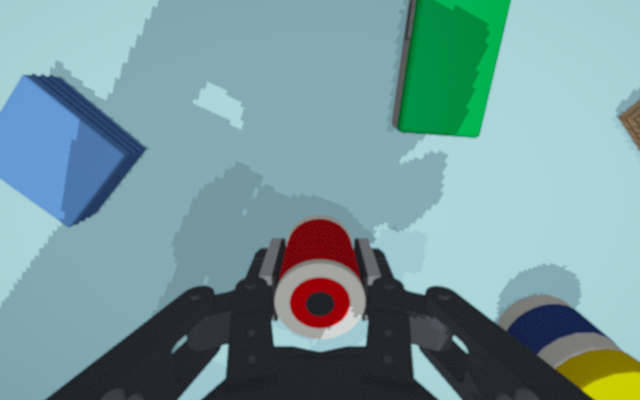

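Spool held centred, at (320,300). Lift and carry.

Call:
play_rows(
  rows=[
    [0.2, [-5, 0, 0], [0, 0, 0]],
    [0.2, [-10, 2, -3], [0, 0, 0]],
    [0.2, [-11.5, 6, -8], [0, 0, 0]],
    [0.2, [-11.5, 10, -13], [0, 0, 0]],
    [0.2, [-11.5, 13.5, -17.5], [0, 0, 0]],
    [0.2, [-11.5, 16.5, -21], [0, 0, 0]],
    [0.2, [-11.5, 17.8, -23], [0, 0, 0]],
    [0.2, [-11.5, 17.8, -23], [0, 0, 0]],
    [0.2, [-11.5, 17.8, -23], [0, 0, 0]],
  ],
)

```text
time: 4.45
eef_pos: [0.5101, 0.2858, 0.2981]
orientation: [0.587, 0.394, 0.587, -0.395]
contact_force: [0.3, 0.3, -0.5]
grip_width: 0.0358
```

```bash
python3 - <<'E'
from h import *
i=env.camera_info('wrist'); np.save('w3.npy',i,allow_pickle=True)
a=env.read_camera('wrist'); cv2.imwrite('pics/w3.png',(255*(a/255.)**.6).astype('uint8'))
go(.511,.287,.188,np.radians(-67.7)); print(env.get_obs()['grip_width'])
E
```

```text
shift [11.03  0.15 -0.1 ] turn [-0.002  0.     0.001] t 4.5 j6 1.57
 up 10cm: [-10.    -0.01   0.  ]
0.03540893799293835
```

View pics/w3.png

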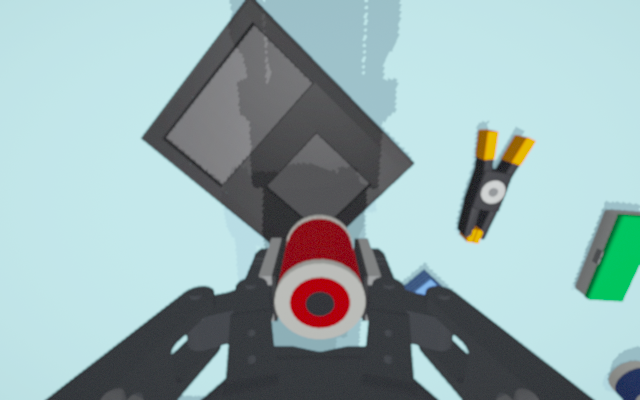

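Call:
play_rows(
  rows=[
    [0.2, [5, 0, 0], [0, 0, 0]],
    [0.2, [9, 0.1, -0.1], [0, 0, 0]],
    [0.2, [10.5, 0.1, -0.1], [0, 0, 0]],
    [0.2, [11, 0.1, -0.1], [0, 0, 0]],
    [0.2, [11, 0.1, -0.1], [0, 0, 0]],
  ],
)

```text
time: 5.12
eef_pos: [0.5116, 0.2881, 0.1901]
orientation: [0.588, 0.395, 0.587, -0.393]
contact_force: [-0.0, 0.5, -0.4]
grip_width: 0.0356
```

```bash
python3 - <<'E'
from h import *
i=np.load('w3.npy',allow_pickle=True).item()
w=p2w('',[(268,183),(318,133),(370,184)],np.full(3,.003),i); print(w.round(4),'centre',((w[0]+w[2])/2).round(4))
w=p2w('',[(143,138),(413,163)],np.full(2,.009),i); print(w.round(4))
w=p2w('',(493,191),.02,i); print('clamp',w.round(4))
E
```

```text
[[0.4943 0.3297 0.003 ]
 [0.5531 0.3045 0.003 ]
 [0.5285 0.2434 0.003 ]] centre [0.5114 0.2865 0.003 ]
[[0.4939 0.4409 0.009 ]
 [0.5612 0.2184 0.009 ]]
clamp [[0.5664 0.1472 0.02  ]]
```

Call:
play_rows(
  rows=[
    [0.2, [0.2, 0, 0], [0, 0, 0]],
    [0.2, [0.3, 0, 0], [0, 0, 0]],
    [0.2, [0.3, 0, 0], [0, 0, 0]],
    [0.6, [0.3, 0, 0], [0, 0, 0]],
    [0.9, [0.3, 0, 0], [0, 0, 0]],
    [0.9, [0.3, 0, 0], [0, 0, 0]],
    [0.9, [-1.7, 0, 0], [0, 0, 0]],
    [0.9, [-6, 0, 0], [0, 0, 0]],
    [0.9, [-11, 0, 0], [0, 0, 0]],
    [0.9, [-11, 0, 0], [0, 0, 0]],
  ],
)

```text
time: 6.38
eef_pos: [0.5127, 0.289, 0.3063]
orientation: [0.59, 0.398, 0.585, -0.39]
contact_force: [0.5, 0.0, 0.1]
grip_width: 0.077
```

```bash
python3 - <<'E'
from h import *
i=env.camera_info('wrist'); np.save('w4.npy',i,allow_pickle=True)
a=env.read_camera('wrist'); cv2.imwrite('pics/w4.png',(255*(a/255.)**.6).astype('uint8'))
go(.5545,-.005,.25,np.radians(-72.5)); print(env.get_obs()['grip_width'])
E
```

```text
shift [ 5.26 -7.22 28.79] turn [ 0.083 -0.    -0.007] t 6.42 j6 1.57
 up 10cm: [-10.     0.07   0.  ]
0.07685839437565804
```

View pics/w4.png

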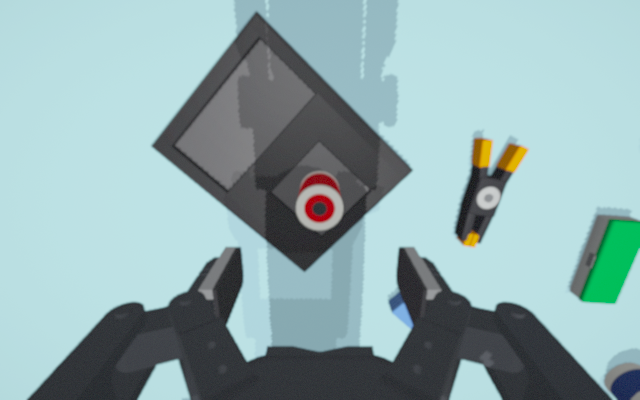

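The red spool stands in the square pocket, its top at (319,209). Now the tin.

Call:
play_rows(
  rows=[
    [1, [2, -1.5, 6], [0.02, 0, 0]],
    [1, [5.3, -3, 12], [0.04, 0, 0]],
    [1, [5.3, -4.5, 18], [0.06, 0, 0]],
    [1, [5.3, -6, 24], [0.08, 0, 0]],
    [1, [5.3, -7.2, 28.8], [0.083, 0, -0.007]],
    [1, [5.3, -7.2, 28.8], [0.083, 0, -0.007]],
    [1, [5.3, -7.2, 28.8], [0.083, 0, -0.007]],
  ],
)

```text
time: 7.3
eef_pos: [0.5529, -0.0055, 0.2448]
orientation: [0.568, 0.416, 0.572, -0.42]
contact_force: [0.5, -0.3, -0.7]
grip_width: 0.0857
```

```bash
python3 - <<'E'
from h import *
i=env.camera_info('wrist'); np.save('w5.npy',i,allow_pickle=True)
a=env.read_camera('wrist'); cv2.imwrite('pics/w5.png',(255*(a/255.)**.6).astype('uint8'))
go(.5545,-.005,.182,np.radians(-72.5)); print(env.get_obs()['grip_width'])
E
```

```text
shift [6.29 0.2  0.07] turn [ 0.001 -0.001  0.008] t 7.35 j6 1.12
 up 10cm: [-10.    -0.08  -0.01]
0.08560215808706315
```

View pics/w5.png

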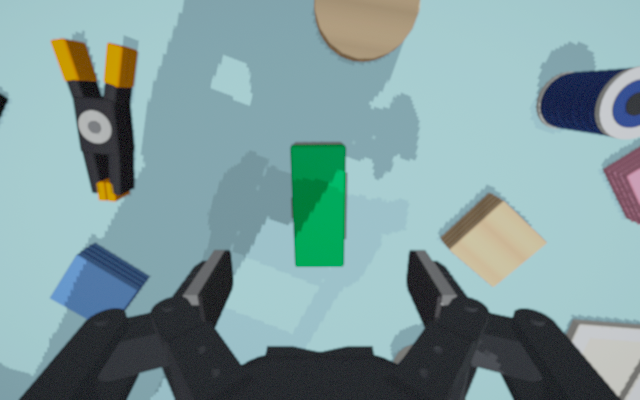

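The tin is square between the fingers, corners (291,144) and (344,266). I work out the fingertip depth from the pads seen in w3 and w5 before going low.

```bash
python3 - <<'E'
from h import *
def proj(i,P):
    T=i['camera_from_world'];c=T[:3,:3]@P+T[:3,3];u=np.array([c[0],-c[1]])/-c[2];u=u*(1+i['k1']*(u@u));return np.array([i['cx'],i['cy']])+i['fx']*u
for f,e,q,h in (('w3',[.5101,.2858,.2981],[.587,.394,.587,-.395],.018),('w5',[.5529,-.0055,.2448],[.568,.416,.572,-.42],.0427)):
    i=np.load(f+'.npy',allow_pickle=True).item();Rm=R.from_quat(q,scalar_first=True)
    for d in (.15,.16,.17,.18):
        print(f,d,[proj(i,np.array(e)+Rm.apply([d,s,-h])).round(0) for s in (-.011,.011)])
i=np.load('w5.npy',allow_pickle=True).item()
w=p2w('',[(291,144),(345,144),(344,266),(296,266)],np.full(4,.02),i);print(w.round(4),w.mean(0).round(4))
E
```

```text
w3 0.15 [array([281., 297.]), array([279., 256.])]
w3 0.16 [array([283., 285.]), array([282., 245.])]
w3 0.17 [array([285., 273.]), array([284., 236.])]
w3 0.18 [array([287., 263.]), array([286., 227.])]
w5 0.15 [array([228., 297.]), array([223., 256.])]
w5 0.16 [array([234., 285.]), array([229., 245.])]
w5 0.17 [array([239., 273.]), array([235., 236.])]
w5 0.18 [array([243., 263.]), array([240., 227.])]
[[ 0.5923  0.0261  0.02  ]
 [ 0.6027 -0.0068  0.02  ]
 [ 0.5177 -0.0353  0.02  ]
 [ 0.5071 -0.0017  0.02  ]] [ 0.555  -0.0044  0.02  ]
```

Tips stand about 168 mm ahead at 36 mm opening and about 157 mm when open. TCP z 0.177 therefore puts them about 9 mm above the table.

Call:
play_rows(
  rows=[
    [1, [3.5, 0.1, 0], [0, 0, 0]],
    [1, [6, 0.2, 0.1], [0, 0, 0]],
    [1, [6.8, 0.2, 0.1], [0, 0, 0]],
    [1, [6.8, 0.2, 0.1], [0, 0, 0]],
    [0.3, [6.8, 0.2, 0.1], [0, 0, 0]],
    [0.2, [6.8, 0.2, 0.1], [0, 0, 0]],
    [0.2, [6.8, 0.2, 0.1], [0, 0, 0]],
    [0.2, [6.8, 0.2, 0.1], [0, 0, 0]],
    [0.2, [6.8, 0.2, 0.1], [0, 0, 0]],
    [0.2, [6.8, 0.2, 0.1], [0, 0, 0]],
    [0.2, [6.8, 0.2, 0.1], [0, 0, 0]],
  ],
  grip_force=40,
)

```text
time: 8.72
eef_pos: [0.5558, -0.0063, 0.1788]
orientation: [0.569, 0.416, 0.571, -0.42]
contact_force: [-1.3, 0.7, 5.6]
grip_width: 0.0347
```

```bash
python3 - <<'E'
from h import *
go(.5453,.3746,.30,np.radians(-111.4)); print(env.get_obs()['grip_width'])
E
```

```text
shift [-12.22  10.39 -36.62] turn [0.679 0.003 0.005] t 8.72 j6 1.12
 up 10cm: [-10.    -0.05   0.01]
0.03472131662307665
```

Call:
play_rows(
  rows=[
    [0.2, [-5, 0, 0], [0, 0, 0]],
    [0.2, [-10, 1, -3], [0.1, 0, 0]],
    [0.2, [-12.2, 3, -8.5], [0.2, 0, 0]],
    [0.2, [-12.2, 4.5, -14], [0.32, 0, 0]],
    [0.2, [-12.2, 6, -20], [0.44, 0, 0]],
    [0.2, [-12.2, 7.5, -26], [0.56, 0, 0]],
    [0.2, [-12.2, 9, -31], [0.66, 0, 0]],
    [0.2, [-12.2, 10, -35], [0.679, 0.003, 0.005]],
    [0.2, [-12.2, 10.4, -36.6], [0.679, 0.003, 0.005]],
    [0.2, [-12.2, 10.4, -36.6], [0.679, 0.003, 0.005]],
    [0.2, [-12.2, 10.4, -36.6], [0.679, 0.003, 0.005]],
  ],
)

```text
time: 10.1
eef_pos: [0.5452, 0.3733, 0.2984]
orientation: [-0.398, -0.584, -0.399, 0.585]
contact_force: [-0.2, 0.1, -1.9]
grip_width: 0.0349
```

```bash
python3 - <<'E'
from h import *
i=env.camera_info('wrist'); np.save('w6.npy',i,allow_pickle=True)
a=env.read_camera('wrist'); cv2.imwrite('pics/w6.png',(255*(a/255.)**.6).astype('uint8'))
go(.5453,.3746,.184,np.radians(-111.4)); print(env.get_obs()['grip_width'])
E
```

```text
shift [11.46 -0.03 -0.15] turn [-0.001  0.001  0.002] t 10.15 j6 2.43
 up 10cm: [-10.    -0.02   0.01]
0.03496638366036292
```

View pics/w6.png

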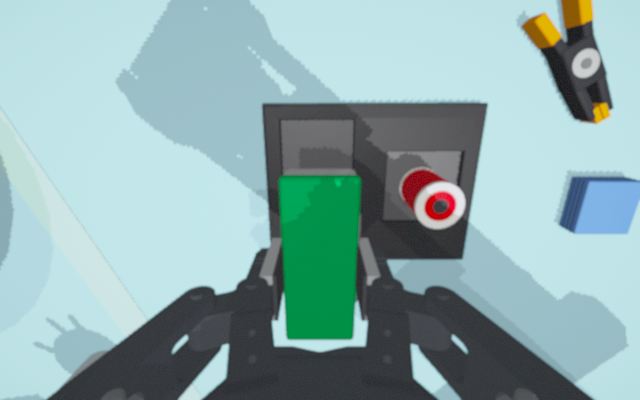

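Tin held parallel over the long pocket; lower it.

Call:
play_rows(
  rows=[
    [0.2, [5, 0, -0.1], [0, 0, 0]],
    [0.2, [9, 0, -0.15], [0, 0, 0]],
    [0.2, [11, 0, -0.15], [0, 0, 0]],
    [0.2, [11.5, 0, -0.15], [0, 0, 0]],
    [0.2, [11.65, 0, -0.15], [0, 0, 0]],
    [0.2, [11.65, 0, -0.15], [0, 0, 0]],
  ],
)

```text
time: 10.9
eef_pos: [0.5462, 0.3763, 0.1844]
orientation: [0.398, 0.585, 0.399, -0.583]
contact_force: [-0.2, -0.4, 0.2]
grip_width: 0.0348
```

Call:
play_rows(
  rows=[
    [0.2, [0.2, 0, 0.1], [0, 0, 0]],
    [0.2, [0.25, 0, 0.1], [0, 0, 0]],
    [0.2, [0.25, 0, 0.1], [0, 0, 0]],
    [0.5, [0.25, 0, 0.1], [0, 0, 0]],
    [0.7, [0.25, 0, 0.1], [0, 0, 0]],
    [0.7, [0.2, 0, 0.1], [0, 0, 0]],
    [0.7, [-2, 0, 0.1], [0, 0, 0]],
    [0.7, [-7, 0, 0.1], [0, 0, 0]],
    [0.8, [-12, 0, 0.1], [0, 0, 0]],
    [1, [-12, 0, 0.1], [0, 0, 0]],
  ],
)

```text
time: 12.15
eef_pos: [0.5469, 0.3759, 0.3111]
orientation: [0.399, 0.588, 0.398, -0.58]
contact_force: [-0.1, 0.4, -0.5]
grip_width: 0.084
```

```bash
python3 - <<'E'
from h import *
i=env.camera_info('wrist'); np.save('w7.npy',i,allow_pickle=True)
a=env.read_camera('wrist'); cv2.imwrite('pics/w7.png',(255*(a/255.)**.6).astype('uint8'))
go(.437,.139,.26,np.radians(-111.8)); print(env.get_obs()['grip_width'])
E
```

```text
shift [ 4.6  -1.55 26.02] turn [ 0.007 -0.006 -0.003] t 12.2 j6 2.43
 up 10cm: [-10.     0.03  -0.06]
0.08537570889832555
```

View pics/w7.png

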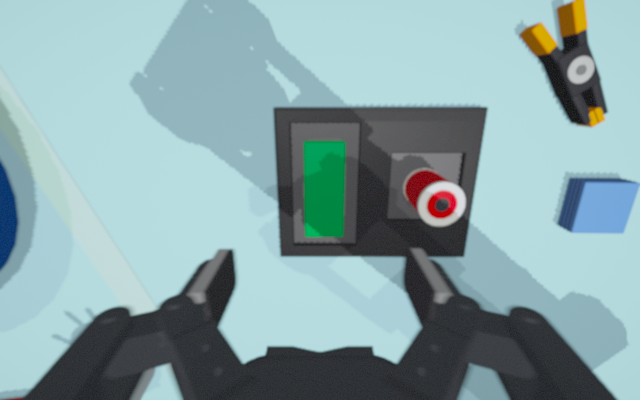

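The tin lies in the long pocket, (303–345, 141–237), and the spool stands in the square one. Stained board next.

Call:
play_rows(
  rows=[
    [1, [1, -0.4, 6], [0, 0, 0]],
    [1, [3, -0.8, 12], [0, 0, 0]],
    [1, [4.6, -1.2, 18], [0, 0, 0]],
    [1, [4.6, -1.5, 23], [0, 0, 0]],
    [1, [4.6, -1.5, 26], [0.007, -0.006, -0.003]],
    [1, [4.6, -1.5, 26], [0.007, -0.006, -0.003]],
    [1, [4.6, -1.5, 26], [0.007, -0.006, -0.003]],
  ],
)

```text
time: 13.08
eef_pos: [0.4363, 0.1386, 0.2562]
orientation: [-0.396, -0.583, -0.397, 0.588]
contact_force: [0.4, -0.2, 0.8]
grip_width: 0.0856
```

```bash
python3 - <<'E'
from h import *
i=env.camera_info('wrist'); np.save('w8.npy',i,allow_pickle=True)
a=env.read_camera('wrist'); cv2.imwrite('pics/w8.png',(255*(a/255.)**.6).astype('uint8'))
go(.437,.139,.176,np.radians(-111.8)); print(env.get_obs()['grip_width'])
E
```

```text
shift [ 8.03  0.08 -0.07] turn [0.001 0.006 0.005] t 13.12 j6 2.1
 up 10cm: [-10.    -0.05   0.06]
0.08541828306231038
```

View pics/w8.png

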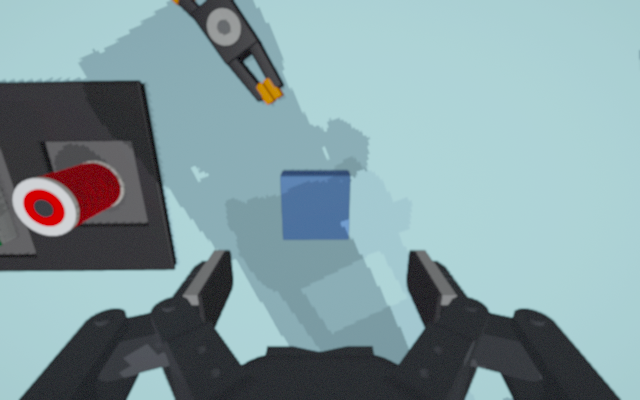

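The board is square to the jaws: top corners (281,175), (350,175), (349,239), (283,239).

```bash
python3 - <<'E'
from h import *
i=np.load('w8.npy',allow_pickle=True).item()
w=p2w('',[(281,175),(350,175),(349,239),(283,239)],np.full(4,.02),i);print(w.round(4),w.mean(0).round(4))
c=w.mean(0); go(c[0],c[1],.175,np.radians(-111.8))
E
```

```text
[[0.4684 0.1528 0.02  ]
 [0.4504 0.108  0.02  ]
 [0.4039 0.1257 0.02  ]
 [0.4225 0.1717 0.02  ]] [0.4363 0.1396 0.02  ]
shift [ 8.13 -0.01 -0.1 ] turn [0.001 0.006 0.005] t 13.12 j6 2.1
 up 10cm: [-10.    -0.05   0.06]
```

Call:
play_rows(
  rows=[
    [1, [4, 0, -0.1], [0, 0.003, 0.003]],
    [1, [7, 0, -0.1], [0, 0.006, 0.005]],
    [1, [8.1, 0, -0.1], [0, 0.006, 0.005]],
    [1, [8.1, 0, -0.1], [0, 0.006, 0.005]],
    [0.5, [8.1, 0, -0.1], [0, 0.006, 0.005]],
    [0.4, [8.1, 0, -0.1], [0, 0.006, 0.005]],
    [0.4, [8.1, 0, -0.1], [0, 0.006, 0.005]],
    [0.4, [8.1, 0, -0.1], [0, 0.006, 0.005]],
    [0.4, [8.1, 0, -0.1], [0, 0.006, 0.005]],
  ],
)

```text
time: 14.25
eef_pos: [0.4371, 0.1391, 0.177]
orientation: [0.397, 0.586, 0.396, -0.585]
contact_force: [0.0, 1.4, 6.2]
grip_width: 0.0493
```

```bash
python3 - <<'E'
from h import *
go(.4739,-.3975,.30,np.radians(-78.4)); print(env.get_obs()['grip_width'])
E
```

```text
shift [-12.3   23.37  48.44] turn [-0.583 -0.    -0.003] t 14.25 j6 2.1
 up 10cm: [-10.     0.03  -0.01]
0.04930809887971939
```

Call:
play_rows(
  rows=[
    [0.4, [-5, 0, 0], [0, 0, 0]],
    [0.4, [-10, 1.5, 3], [-0.05, 0, 0]],
    [0.4, [-12.3, 4.3, 9], [-0.12, 0, 0]],
    [0.4, [-12.3, 6.8, 14], [-0.19, 0, 0]],
    [0.4, [-12.3, 9.3, 19], [-0.26, 0, 0]],
    [0.4, [-12.3, 11.8, 24.5], [-0.33, 0, 0]],
    [0.4, [-12.3, 14.3, 30], [-0.4, 0, 0]],
    [0.4, [-12.3, 17, 35.5], [-0.47, 0, 0]],
    [0.4, [-12.3, 19.7, 41], [-0.54, 0, 0]],
    [0.4, [-12.3, 22, 45.5], [-0.583, 0, 0]],
    [0.4, [-12.3, 23.4, 48.4], [-0.583, 0, 0]],
    [0.4, [-12.3, 23.4, 48.4], [-0.583, 0, 0]],
  ],
)

```text
time: 15.75
eef_pos: [0.4734, -0.3992, 0.2983]
orientation: [0.548, 0.448, 0.547, -0.448]
contact_force: [-0.4, 0.6, -1.4]
grip_width: 0.0488
```

```bash
python3 - <<'E'
from h import *
i=env.camera_info('wrist'); np.save('w9.npy',i,allow_pickle=True)
a=env.read_camera('wrist'); cv2.imwrite('pics/w9.png',(255*(a/255.)**.8).astype('uint8'))
go(.4739,-.3975,.184,np.radians(-78.4)); print(env.get_obs()['grip_width'])
E
```

```text
shift [11.42  0.05 -0.02] turn [-0.001 -0.001  0.   ] t 15.8 j6 0.55
 up 10cm: [-10.    -0.    -0.01]
0.04874551354392932
```

View pics/w9.png

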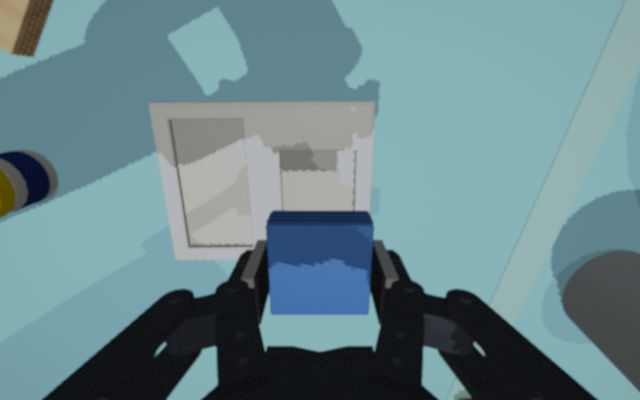

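```bash
python3 - <<'E'
from h import *
i=np.load('w9.npy',allow_pickle=True).item()
w=p2w('',[(150,104),(376,102),(177,261)],np.full(3,.009),i);print(w.round(4))
e=w[1]-w[0];f=w[2]-w[0];print(np.linalg.norm(e),np.linalg.norm(f),np.degrees(np.arctan2(e[1],e[0])),np.degrees(np.arctan2(f[1],f[0])),((w[1]+w[2])/2).round(4))
w=p2w('',[(280,151),(354,150)],np.full(2,.003),i);print(w.round(4), w.mean(0)-.033*np.array([np.cos(.2025),np.sin(.2025),0]))
E
```

```text
[[ 0.5161 -0.2487  0.009 ]
 [ 0.5543 -0.4304  0.009 ]
 [ 0.3726 -0.2785  0.009 ]]
0.18561394103164802 0.14660207483787932 -78.1382172082418 -168.28104228339848 [ 0.4634 -0.3545  0.009 ]
[[ 0.4976 -0.3592  0.003 ]
 [ 0.5113 -0.4228  0.003 ]] [ 0.47212758 -0.39763497  0.003     ]
```

Call:
play_rows(
  rows=[
    [0.4, [5, 0, 0], [0, 0, 0]],
    [0.4, [9, 0, 0], [0, 0, 0]],
    [0.4, [10.8, 0, 0], [0, 0, 0]],
    [0.4, [11.3, 0, 0], [0, 0, 0]],
    [0.4, [11.3, 0, 0], [0, 0, 0]],
  ],
)

```text
time: 16.42
eef_pos: [0.4744, -0.3975, 0.187]
orientation: [0.549, 0.447, 0.547, -0.447]
contact_force: [0.1, -0.1, -0.4]
grip_width: 0.0493
```

Call:
play_rows(
  rows=[
    [0.4, [0.4, 0, 0], [0, 0, 0]],
    [0.4, [0.6, 0, 0], [0, 0, 0]],
    [0.4, [0.75, 0, 0], [0, 0, 0]],
    [0.4, [0.75, 0, 0], [0, 0, 0]],
  ],
)

```text
time: 16.92
eef_pos: [0.4742, -0.3978, 0.18]
orientation: [0.548, 0.447, 0.548, -0.447]
contact_force: [-2.9, 1.8, 7.6]
grip_width: 0.0484
```

Call:
play_rows(
  rows=[
    [0.6, [0, 0, 0], [0, 0, 0]],
    [0.75, [0, 0, 0], [0, 0, 0]],
    [0.75, [0, 0, 0], [0, 0, 0]],
    [0.75, [-2, 0, 0], [0, 0, 0]],
    [0.75, [-7, 0, 0], [0, 0, 0]],
    [0.9, [-11, 0, 0], [0, 0, 0]],
    [1, [-11, 0, 0], [0, 0, 0]],
  ],
)

```text
time: 17.8
eef_pos: [0.4751, -0.3985, 0.295]
orientation: [0.552, 0.446, 0.544, -0.447]
contact_force: [0.9, -0.7, 0.1]
grip_width: 0.0852
```

```bash
python3 - <<'E'
from h import *
i=env.camera_info('wrist'); np.save('w10.npy',i,allow_pickle=True)
a=env.read_camera('wrist'); cv2.imwrite('pics/w10.png',a)
m=cv2.inRange(cv2.cvtColor(a,cv2.COLOR_BGR2HSV),(100,120,30),(125,255,255)); m[260:]=0
for c in cv2.findContours(m,0,2)[0]:
    if cv2.contourArea(c)>800: print(cv2.minAreaRect(c),cv2.approxPolyDP(c,4,True)[:,0].tolist())
go(.567,-.1345,.26,np.radians(-112)); go(.567,-.1345,.26,np.radians(-22))
E
```

```text
((314.9999694824219, 194.99998474121094), (57.99999237060547, 57.99999237060547), -0.0) [[287, 167], [287, 224], [342, 224], [342, 167]]
shift [  3.12  14.36 -23.95] turn [ 0.587  0.004 -0.005] t 17.85 j6 0.55
 up 10cm: [-10.     0.03   0.06]
shift [  3.12  14.36 -23.95] turn [-0.984  0.007 -0.   ] t 17.85 j6 0.55
 up 10cm: [-10.     0.03   0.06]
```

Call:
play_rows(
  rows=[
    [1, [1, 3.3, -5.3], [0.1, 0, 0]],
    [1, [3.1, 6.4, -10.5], [0.22, 0, 0]],
    [1, [3.1, 9.5, -16], [0.35, 0, 0]],
    [1, [3.1, 12.3, -20.5], [0.48, 0, 0]],
    [1, [3.1, 14.4, -24], [0.587, 0.004, -0.005]],
    [1, [3.1, 14.4, -24], [0.587, 0.004, -0.005]],
    [1, [3.1, 14.4, -24], [0.587, 0.004, -0.005]],
  ],
)

```text
time: 18.73
eef_pos: [0.5661, -0.1334, 0.2563]
orientation: [-0.393, -0.585, -0.398, 0.587]
contact_force: [0.3, -0.5, 0.4]
grip_width: 0.0852
```

```bash
python3 - <<'E'
from h import *
i=np.load('w10.npy',allow_pickle=True).item()
w=p2w('',[(287,224),(342.5,224)],np.full(2,.023),i);e=w[1]-w[0];print('stained near edge',w.round(4),np.linalg.norm(e),np.degrees(np.arctan2(e[1],e[0])))
n=np.array([-e[1],e[0],0])/np.linalg.norm(e);print('centre',(w.mean(0)+.025*n).round(4))
i=env.camera_info('wrist'); np.save('w11.npy',i,allow_pickle=True)
a=env.read_camera('wrist'); cv2.imwrite('pics/w11.png',(255*(a/255.)**.7).astype('uint8'))
b=cv2.imread('pics/w10.png')[100:280,140:400]; b=cv2.resize(b,None,fx=1.5,fy=1.5)
A=cv2.imread('pics/w11.png'); A=np.vstack([A[90:290,120:520],np.zeros((270,400,3),'uint8')]); A[200:,:390]=b
cv2.imwrite('pics/m11.png',A)
go(.567,-.1345,.175,np.radians(-112))
E
```

```text
stained near edge [[ 0.4444 -0.379   0.023 ]
 [ 0.4539 -0.4262  0.023 ]] 0.04812473579416068 -78.65595633860784
centre [ 0.4737 -0.3977  0.023 ]
shift [8.15 0.16 0.03] turn [-0.    -0.002  0.007] t 18.77 j6 1.59
 up 10cm: [-10.    -0.07  -0.02]
```

View pics/m11.png

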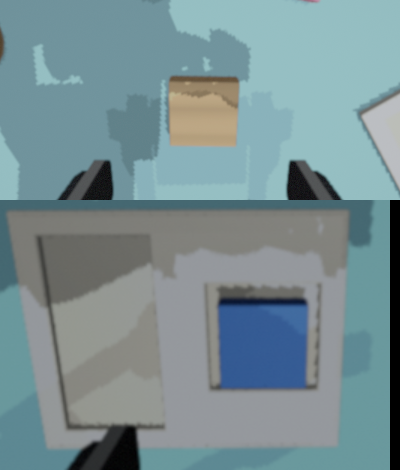

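The stained board lies in the white square pocket, as the lower inset shows. The pale board's top is at (289,171), (359,171), (358,237), (290,236).

```bash
python3 - <<'E'
from h import *
i=np.load('w11.npy',allow_pickle=True).item()
w=p2w('',[(289,171),(359,171),(358,237),(290,236)],np.full(4,.02),i);print(w.round(4));c=w.mean(0);print(c.round(4))
go(c[0],c[1],.175,np.radians(-112))
E
```

```text
[[ 0.599  -0.1238  0.02  ]
 [ 0.5807 -0.169   0.02  ]
 [ 0.5329 -0.1512  0.02  ]
 [ 0.5527 -0.1042  0.02  ]]
[ 0.5663 -0.137   0.02  ]
shift [8.15 0.19 0.3 ] turn [-0.    -0.002  0.007] t 18.77 j6 1.59
 up 10cm: [-10.    -0.07  -0.02]
```

Call:
play_rows(
  rows=[
    [1, [4, 0.1, 0.1], [0, -0.002, 0.007]],
    [1, [7, 0.2, 0.2], [0, -0.002, 0.007]],
    [1, [8.1, 0.2, 0.2], [0, -0.002, 0.007]],
    [1, [8.1, 0.2, 0.2], [0, -0.002, 0.007]],
    [0.5, [8.1, 0.2, 0.2], [0, -0.002, 0.007]],
    [0.4, [8.1, 0.2, 0.2], [0, -0.002, 0.007]],
    [0.4, [8.1, 0.2, 0.2], [0, -0.002, 0.007]],
    [0.4, [8.1, 0.2, 0.2], [0, -0.002, 0.007]],
    [0.4, [8.1, 0.2, 0.2], [0, -0.002, 0.007]],
  ],
)

```text
time: 19.9
eef_pos: [0.5682, -0.1358, 0.1779]
orientation: [0.397, 0.587, 0.394, -0.585]
contact_force: [-0.9, 0.1, 5.7]
grip_width: 0.049
```

```bash
python3 - <<'E'
from h import *
go(.4742,-.3978,.32,np.radians(-78.4)); print(env.get_obs()['grip_width'])
E
```

```text
shift [-14.21   1.17  27.81] turn [-0.587  0.001 -0.004] t 19.9 j6 1.59
 up 10cm: [-10.     0.05  -0.  ]
0.04895018494899201
```

Call:
play_rows(
  rows=[
    [0.4, [-5, 0, 0], [0, 0, 0]],
    [0.4, [-10, 0, 3], [-0.1, 0, 0]],
    [0.4, [-14.2, 0.3, 7], [-0.2, 0, 0]],
    [0.4, [-14.2, 0.5, 12], [-0.3, 0, 0]],
    [0.4, [-14.2, 0.7, 17], [-0.4, 0, 0]],
    [0.4, [-14.2, 1, 22], [-0.5, 0, 0]],
    [0.4, [-14.2, 1.1, 26], [-0.58, 0, 0]],
    [0.4, [-14.2, 1.2, 27.8], [-0.587, 0.001, -0.004]],
    [0.4, [-14.2, 1.2, 27.8], [-0.587, 0.001, -0.004]],
    [0.4, [-14.2, 1.2, 27.8], [-0.587, 0.001, -0.004]],
  ],
)

```text
time: 21.15
eef_pos: [0.4745, -0.3966, 0.3178]
orientation: [0.547, 0.447, 0.549, -0.447]
contact_force: [0.8, -0.4, -0.5]
grip_width: 0.0488
```

```bash
python3 - <<'E'
from h import *
i=env.camera_info('wrist'); np.save('w12.npy',i,allow_pickle=True)
a=env.read_camera('wrist'); cv2.imwrite('pics/w12.png',a)
go(.4742,-.3978,.215,np.radians(-78.4)); print(env.get_obs()['grip_width'])
a=(255*(a/255.)**.7).astype('uint8');b=(255*(cv2.imread('pics/w9.png')/255.)**.9).astype('uint8')
s=np.vstack([cv2.resize(x[190:330,230:410],None,fx=2.1,fy=2.1) for x in (b,a)])
cv2.imwrite('pics/m12.png',s); print(s.shape)
E
```

```text
shift [10.28 -0.04  0.15] turn [ 0.001 -0.002  0.002] t 21.2 j6 0.55
 up 10cm: [-10.    -0.02  -0.02]
0.049222515295473446
(588, 378, 3)
```

View pics/m12.png

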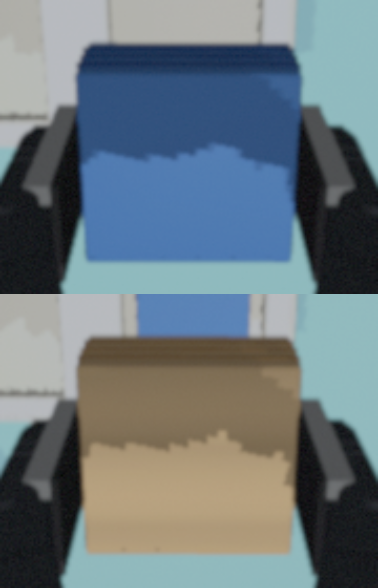

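Both boards sit alike in the jaws, near edges 261 against 259 in the enlarged strips (under 1 mm). I release the pale one at the same x and y as the first.

Call:
play_rows(
  rows=[
    [0.4, [5, 0, 0.1], [0, 0, 0]],
    [0.4, [8.5, 0, 0.15], [0, 0, 0]],
    [0.4, [10, 0, 0.15], [0, 0, 0]],
    [0.4, [10.3, 0, 0.15], [0, 0, 0]],
    [0.4, [10.3, 0, 0.15], [0, 0, 0]],
  ],
)

```text
time: 21.82
eef_pos: [0.4748, -0.3993, 0.2166]
orientation: [0.548, 0.446, 0.548, -0.447]
contact_force: [-0.2, 0.1, 0.2]
grip_width: 0.0492
```

```bash
python3 - <<'E'
from h import *
go(.4742,-.3978,.201,np.radians(-78.4)); print(env.get_obs()['eef_pos'])
E
```

```text
shift [ 1.56 -0.02 -0.16] turn [0.001 0.001 0.001] t 21.82 j6 0.55
 up 10cm: [-10.    -0.01   0.01]
[ 0.47475661 -0.39928047  0.21662735]
```

```bash
python3 - <<'E'
from h import *
P=[]
for k in range(8): env.read_camera('top'); P.append(env.get_obs()['eef_pos'])
P=np.array(P);print(P.mean(0).round(4),P.std(0).round(4)); print(env.get_obs()['time'])
E
```

```text
[ 0.4745 -0.3994  0.2164] [0.0002 0.0001 0.0005]
22.225
```

Call:
play_rows(
  rows=[
    [0.4, [0.4, 0, -0.15], [0, 0, 0]],
    [0.4, [0.9, 0, -0.15], [0, 0, 0]],
    [0.4, [1.1, 0, -0.15], [0, 0, 0]],
    [0.4, [1.1, 0, -0.15], [0, 0, 0]],
    [0.4, [1.1, 0, -0.15], [0, 0, 0]],
  ],
)

```text
time: 22.85
eef_pos: [0.4738, -0.3976, 0.2041]
orientation: [0.547, 0.447, 0.549, -0.447]
contact_force: [-0.1, -0.2, -0.4]
grip_width: 0.0489
```

```bash
python3 - <<'E'
from h import *
P=[]
for k in range(6): env.read_camera('top'); P.append(env.get_obs()['eef_pos'])
print(np.mean(P,0).round(4)); a=env.read_camera('wrist'); cv2.imwrite('pics/w13.png',(255*(a/255.)**.7).astype('uint8'))
go(.4742,-.3978,.201,np.radians(-78.4))
E
```

```text
[ 0.4738 -0.3976  0.2042]
shift [0.31 0.04 0.03] turn [ 0.    -0.001  0.002] t 23.2 j6 0.55
 up 10cm: [-10.    -0.02  -0.01]
```

Call:
play_rows(
  rows=[
    [0.4, [0.2, 0, 0], [0, 0, 0]],
    [0.4, [0.35, 0, 0], [0, 0, 0]],
    [0.4, [0.35, 0, 0], [0, 0, 0]],
    [0.6, [0.35, 0, 0], [0, 0, 0]],
    [0.75, [0.35, 0, 0], [0, 0, 0]],
    [0.75, [0.35, 0, 0], [0, 0, 0]],
    [0.75, [-2, 0, 0], [0, 0, 0]],
    [0.75, [-6, 0, 0], [0, 0, 0]],
    [0.9, [-10, 0, 0], [0, 0, 0]],
    [1, [-10, 0, 0], [0, 0, 0]],
    [1, [-10, 0, 0], [0, 0, 0]],
  ],
)

```text
time: 24.58
eef_pos: [0.4738, -0.3975, 0.3035]
orientation: [0.547, 0.447, 0.549, -0.447]
contact_force: [0.1, -0.4, 0.2]
grip_width: 0.0851
```

```bash
python3 - <<'E'
from h import *
i=env.camera_info('wrist'); np.save('w14.npy',i,allow_pickle=True)
a=env.read_camera('wrist'); cv2.imwrite('pics/w14.png',a)
a=(255*(a/255.)**.8).astype('uint8')[90:260,130:400]
cv2.imwrite('pics/m14.png',cv2.resize(a,None,fx=2.9,fy=2.9,interpolation=cv2.INTER_CUBIC))
c=np.array([.5666,.1475]); go(c[0],c[1],.27,np.radians(-78.5)); print(env.get_obs()['eef_pos'])
E
```

```text
shift [  3.36  20.09 -51.48] turn [ 0.002 -0.003  0.003] t 24.62 j6 0.55
 up 10cm: [-10.    -0.03  -0.03]
[ 0.47360141 -0.39727634  0.30251995]
```

View pics/m14.png

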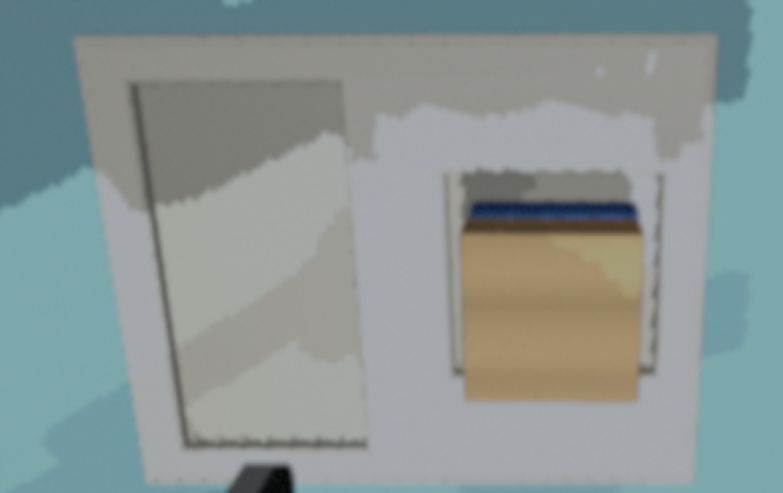

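The boards are squarely stacked: pale top (462–642, 225–400) over the blue edge at (470–638, 203), centred in the pocket. That was the 16th picture, so from here I check by image code. Now the clamp.

Call:
play_rows(
  rows=[
    [1, [0, 2, -5], [0, 0, 0]],
    [1, [0, 4.2, -10.7], [0, 0, 0]],
    [1, [0, 6.4, -16.4], [0, 0, 0]],
    [1, [0, 8.6, -22], [0, 0, 0]],
    [1, [0, 10.8, -27.7], [0, 0, 0]],
    [1, [1, 13, -33.4], [0, 0, 0]],
    [1, [2, 15.2, -39], [0, 0, 0]],
    [1, [3, 17.4, -44.7], [0, 0, 0]],
    [1, [3.4, 19.3, -49.5], [0, 0, 0]],
    [1, [3.4, 20.1, -51.5], [0, 0, 0]],
    [1, [3.4, 20.1, -51.5], [0, 0, 0]],
    [1, [3.4, 20.1, -51.5], [0, 0, 0]],
  ],
)

```text
time: 26.12
eef_pos: [0.567, 0.1461, 0.2699]
orientation: [0.547, 0.446, 0.549, -0.448]
contact_force: [0.3, -0.4, 0.4]
grip_width: 0.0854
```

```bash
python3 - <<'E'
from h import *
i=env.camera_info('wrist'); np.save('w15.npy',i,allow_pickle=True)
a=env.read_camera('wrist'); cv2.imwrite('pics/w15.png',a)
h=cv2.cvtColor(a,cv2.COLOR_BGR2HSV)
m=cv2.inRange(h,(8,150,80),(25,255,255)); m[270:]=0
n,_,st,ce=cv2.connectedComponentsWithStats(m)
for k in range(1,n):
    if st[k,4]>60: print('orange',st[k],ce[k].round(1),p2w('',ce[k],.018,i).round(4))
m=cv2.inRange(h,(0,0,0),(180,255,70)); m[265:]=0
n,_,st,ce=cv2.connectedComponentsWithStats(m)
for k in range(1,n):
    if st[k,4]>100: print('dark',st[k],ce[k].round(1))
m=cv2.inRange(h,(0,0,110),(180,40,255)); m[265:]=0
n,_,st,ce=cv2.connectedComponentsWithStats(m)
for k in range(1,n):
    if 30<st[k,4]<5000: print('grey',st[k],ce[k].round(1),p2w('',ce[k],.02,i).round(4))
print(env.get_obs()['eef_pos'])
go(.5666,.1475,.177,np.radians(-79.2))
E
```

```text
orange [290 136  18  34 396] [298.7 152.6] [[0.6007 0.1686 0.018 ]]
orange [328 136  18  34 393] [336.3 152.3] [[0.6064 0.1416 0.018 ]]
orange [312 237  14  22 207] [318.7 248.9] [[0.5258 0.1384 0.018 ]]
dark [    0    51   232   214 23394] [103.2 174. ]
dark [495  63  14  28 147] [501.4  77.6]
dark [ 299  168   39   86 1717] [317.8 206.1]
dark [132 226  23  30 220] [140.6 239.2]
dark [ 96 248  15  14 152] [103.  254.4]
dark [199 251  33  14 297] [219.2 258.7]
dark [408 251  33  14 281] [419.8 258.8]
grey [532  36  66  94 198] [574.8  85.3] [[ 0.6847 -0.0081  0.02  ]]
grey [ 76 229  56  36 809] [102.5 245.1] [[0.4948 0.3112 0.02  ]]
[0.56702406 0.14589311 0.2700875 ]
shift [ 9.31  0.02 -0.16] turn [ 0.013 -0.001  0.003] t 26.18 j6 1.49
 up 10cm: [-10.    -0.03  -0.01]
```

Call:
play_rows(
  rows=[
    [1, [4, 0, -0.12], [0, 0, 0]],
    [1, [7.5, 0, -0.12], [0, 0, 0]],
    [1, [9.1, 0, -0.12], [0, 0, 0]],
    [1, [9.1, 0, -0.12], [0, 0, 0]],
    [0.3, [9.1, 0, -0.12], [0, 0, 0]],
    [0.1, [9.1, 0, -0.12], [0, 0, 0]],
    [0.1, [9.1, 0, -0.12], [0, 0, 0]],
    [0.1, [9.1, 0, -0.12], [0, 0, 0]],
    [0.1, [9.1, 0, -0.12], [0, 0, 0]],
    [0.1, [9.1, 0, -0.12], [0, 0, 0]],
    [0.1, [9.1, 0, -0.12], [0, 0, 0]],
    [0.1, [9.1, 0, -0.12], [0, 0, 0]],
  ],
  grip_force=40,
)

```text
time: 27.68
eef_pos: [0.5672, 0.1487, 0.1804]
orientation: [0.548, 0.447, 0.548, -0.447]
contact_force: [0.7, -0.2, 6.1]
grip_width: 0.025
```

```bash
python3 - <<'E'
from h import *
print(env.get_obs()['grip_width']); go(.455,-.3055,.30,np.radians(-78.4))
E
```

```text
0.025008366887361456
shift [-12.   -20.15  42.21] turn [ 0.    -0.001  0.   ] t 27.68 j6 1.5
 up 10cm: [-10.    -0.    -0.01]
```

Call:
play_rows(
  rows=[
    [0.1, [-5, 0, 0], [0, 0, 0]],
    [0.1, [-10, -1.5, 3], [0, 0, 0]],
    [0.1, [-12, -4, 8.5], [0, 0, 0]],
    [0.1, [-12, -6.5, 14], [0, 0, 0]],
    [0.1, [-12, -9.2, 19.5], [0, 0, 0]],
    [0.1, [-12, -12, 25], [0, 0, 0]],
    [0.1, [-12, -14.6, 30.5], [0, 0, 0]],
    [0.1, [-12, -17.2, 36], [0, 0, 0]],
    [0.1, [-12, -19.2, 40.2], [0, 0, 0]],
    [0.1, [-12, -20.1, 42.2], [0, 0, 0]],
    [0.1, [-12, -20.1, 42.2], [0, 0, 0]],
    [0.1, [-12, -20.1, 42.2], [0, 0, 0]],
  ],
)

```text
time: 29.18
eef_pos: [0.4552, -0.3043, 0.2986]
orientation: [0.547, 0.446, 0.55, -0.447]
contact_force: [0.6, 0.6, -0.3]
grip_width: 0.0248
```

```bash
python3 - <<'E'
from h import *
i=env.camera_info('wrist'); a=env.read_camera('wrist'); cv2.imwrite('pics/w16.png',a)
m=cv2.inRange(cv2.cvtColor(a,cv2.COLOR_BGR2HSV),(8,150,80),(25,255,255))
n,_,st,ce=cv2.connectedComponentsWithStats(m)
z=env.get_obs()['eef_pos'][2]-.1804
for k in range(1,n):
    if st[k,4]>60: print('orange',st[k],ce[k].round(1),p2w('',ce[k],z+.018,i).round(4))
print(env.get_obs()['grip_width'],env.get_obs()['eef_pos']); go(.4543,-.3065,.186,np.radians(-78.4))
E
```

```text
orange [ 88 158  43  56 286] [114.7 173.9] [[ 0.4807 -0.2048  0.1363]]
orange [ 275  161   29   57 1024] [288.9 189.1] [[ 0.4895 -0.2827  0.1363]]
orange [ 336  161   30   57 1066] [350.1 189.3] [[ 0.4951 -0.31    0.1363]]
orange [309 307   9  39 178] [313.8 333.7] [[ 0.4115 -0.3099  0.1363]]
orange [321 307   9  39 201] [324.5 333.2] [[ 0.413  -0.3155  0.1363]]
0.025155766486588717 [ 0.45534525 -0.30406111  0.29873823]
shift [11.27 -0.13  0.25] turn [ 0.002 -0.002  0.002] t 29.23 j6 0.64
 up 10cm: [-10.    -0.02  -0.02]
```

Call:
play_rows(
  rows=[
    [0.1, [5, -0.05, 0.1], [0, 0, 0]],
    [0.1, [9, -0.1, 0.2], [0, 0, 0]],
    [0.1, [10.7, -0.1, 0.2], [0, 0, 0]],
    [0.1, [11.2, -0.1, 0.2], [0, 0, 0]],
    [0.1, [11.2, -0.1, 0.2], [0, 0, 0]],
  ],
)

```text
time: 29.85
eef_pos: [0.4548, -0.3076, 0.1884]
orientation: [0.548, 0.446, 0.548, -0.447]
contact_force: [0.5, 0.1, -1.0]
grip_width: 0.0249
```

```bash
python3 - <<'E'
from h import *
print(env.get_obs()['contact_force'].round(1)); go(.4543,-.3065,.1834,np.radians(-78.4))
E
```

```text
[ 0.5  0.1 -1. ]
shift [ 0.5  -0.03 -0.12] turn [0.001 0.    0.001] t 29.85 j6 0.64
 up 10cm: [-10.    -0.01   0.  ]
```

Call:
play_rows(
  rows=[
    [0.1, [0.3, 0, -0.1], [0, 0, 0]],
    [0.1, [0.5, 0, -0.1], [0, 0, 0]],
    [0.1, [0.55, 0, -0.1], [0, 0, 0]],
    [0.4, [0.55, 0, -0.1], [0, 0, 0]],
    [0.6, [0.5, 0, -0.1], [0, 0, 0]],
    [0.6, [0.5, 0, -0.1], [0, 0, 0]],
    [0.6, [-2, 0, -0.1], [0, 0, 0]],
    [0.6, [-7, 0, -0.1], [0, 0, 0]],
    [0.6, [-12, 0, -0.1], [0, 0, 0]],
    [0.6, [-14, 0, -0.1], [0, 0, 0]],
    [0.6, [-14, 0, -0.1], [0, 0, 0]],
  ],
)

```text
time: 31.22
eef_pos: [0.4545, -0.3068, 0.3285]
orientation: [0.548, 0.446, 0.548, -0.447]
contact_force: [-0.3, 0.4, -0.3]
grip_width: 0.0512
```

```bash
python3 - <<'E'
from h import *
print(env.get_obs()['eef_pos'])
i=env.camera_info('wrist'); a=env.read_camera('wrist'); cv2.imwrite('pics/w17.png',a)
h=cv2.cvtColor(a,cv2.COLOR_BGR2HSV)
def blobs(h,lo,hi,z,cam,i,mn=60):
    m=cv2.inRange(h,lo,hi); n,_,st,ce=cv2.connectedComponentsWithStats(m)
    for k in range(1,n):
        if mn<st[k,4]<6000: print(st[k],ce[k].round(1),p2w(cam,ce[k],z,i).round(4))
print('orange/wood z.021 wrist');blobs(h,(8,90,60),(25,255,255),.021,'',i)
print('wood z .043');blobs(h,(8,90,60),(25,255,255),.043,'',i,1500)
i=env.camera_info('scene');s=env.read_camera('scene');h=cv2.cvtColor(s,cv2.COLOR_BGR2HSV)[:300]
print('scene orange z.02');blobs(h,(5,80,60),(25,255,255),.02,'',i,15)
print('scene wood z.043');blobs(h,(5,80,60),(25,255,255),.043,'',i,80)
print('scene green');blobs(h,(50,120,40),(80,255,255),.023,'',i,30)
E
```

```text
[ 0.45454583 -0.30683934  0.32845283]
orange/wood z.021 wrist
[297 129  14  29 277] [303.5 143.2] [[ 0.4875 -0.2857  0.021 ]]
[327 129  15  29 283] [333.7 143.4] [[ 0.4929 -0.3128  0.021 ]]
[ 97 151  57  47 497] [137.8 167.9] [[ 0.4337 -0.1376  0.021 ]]
[ 390  161   63   54 1436] [419.4 186.4] [[ 0.4693 -0.4019  0.021 ]]
[313 214  12  19 184] [318.6 224.4] [[ 0.4111 -0.3154  0.021 ]]
wood z .043
scene orange z.02
[ 99  12  29  24 306] [111.8  21.4] [[-0.4771 -1.0304  0.02  ]]
[90 34  4  7 17] [91.5 37.1] [[-0.3132 -1.0404  0.02  ]]
[560  39  42  19 605] [580.2  47.9] [[-0.2851  0.8838  0.02  ]]
[608 132   7  13  17] [611.3 138.9] [[0.292 0.753 0.02 ]]
[273 145  19  15 222] [282.1 152. ] [[ 0.3957 -0.1473  0.02  ]]
[217 152   5   5  18] [218.7 153.4] [[ 0.4102 -0.3169  0.02  ]]
[170 155  21  15 248] [180.  161.8] [[ 0.4495 -0.4104  0.02  ]]
[220 169   6  12  44] [222.9 173.9] [[ 0.4911 -0.2847  0.02  ]]
[209 170   6  12  51] [211.7 175.4] [[ 0.4984 -0.3118  0.02  ]]
[321 228  26  22 448] [333.4 238.9] [[0.6864 0.007  0.02  ]]
[269 259  33  32 639] [285. 274.] [[ 0.7814 -0.0843  0.02  ]]
scene wood z.043
[ 99  12  29  24 306] [111.8  21.4] [[-0.4182 -0.9934  0.043 ]]
[560  39  42  19 605] [580.2  47.9] [[-0.2329  0.8546  0.043 ]]
[273 145  19  15 222] [282.1 152. ] [[ 0.4244 -0.1408  0.043 ]]
[170 155  21  15 248] [180.  161.8] [[ 0.4763 -0.3948  0.043 ]]
[321 228  26  22 448] [333.4 238.9] [[0.7051 0.0082 0.043 ]]
[269 259  33  32 639] [285. 274.] [[ 0.7967 -0.08    0.043 ]]
scene green
[482 184  23  31 485] [493.4 198.8] [[0.5483 0.3742 0.023 ]]
```

```bash
python3 -c "
from h import *
print(env.get_obs()['time'],env.get_obs()['contact_force']); print(env.sign_off())"
```

```text
31.325 [ 0.04193336  0.91039372 -0.11447179]
the job is handed in; nothing more can be done
None
```

Both kits are made up and handed in at 31.3 s, with the gripper clear and touching nothing. I got no verdict back.

- **Black tray:** The wrist picture showed the red spool upright in the square pocket and the tin flat in the long one. At the end image code still found the green lid at (0.548, 0.374), within 3 mm of that pocket's centre. I did not look at the spool again after that picture.
- **White tray:** The pale board lies squarely on the stained one in the square pocket; the close crop showed their edges lined up and the stack centred. I checked the clamp only by image code, because the 16 pictures were used up. Its orange tips put it in the long pocket along its axis (11.5°), at a height that fits lying flat.

The cameras disagreed by about 2 mm on the trays, and the arm held up to about 1.6 mm off some targets. I corrected that before stacking the second board. No check failed, and I touched none of the things to be left.

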